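Lid from the spring dispenser onto the espresso cup

TASK

Take the top wooden lid out of the spring-loaded dispenser, so that the next lid rises into its place, and set it gently, level and centred, on the espresso cup that stands mouth up. Let go of it at the end; leave the cup where it stands, the other two lids in the dispenser, and the upside-down cup and the jigger undisturbed.

Things in the scene. Friction and masses are not known exactly. Their poses are not given: they have to be found in the camera images.
- top_lid_knob (a point): Centre of the top lid's knob, half-way up it; z is up. Light wooden lid, 60 g: disc 74 mm in diameter, 4 mm thick; on it a round upright knob 16 mm in diameter, 14 mm high (to be pinched from above, at any yaw); under it a locating ring. The disc's top is 7 mm, its underside 11 mm, the ring's foot 27 mm below this point.
- top_lid: The same top lid; origin on its axis at the foot of its locating ring, which is 29 mm in outer diameter, reaches 16 mm down from the disc and goes loosely into a cup's mouth while the disc rests on the rim. All lids are alike; they stand ring on disc, 20 mm apart, the lower knob inside the upper ring, not fastened together.
- next_lid_knob (a point): Centre of the knob of the second lid, 20 mm below the top lid's at the start; it rises by 20 mm when the top lid is taken away.
- bottom_lid_knob (a point): Centre of the knob of the lowest of the three lids, 40 mm below the top lid's at the start.
- dispenser_mouth (a point): Centre of the guide ring on top of the dispenser, 89 mm above the worktop. The dispenser is a fixed cage of six upright steel bars on a round foot (104 mm), 80 mm wide inside, 90 mm outside. The top lid's disc stands about 1 mm proud of the ring, its knob wholly above (knob centre about 8 mm above this point).
- platform (a joint): Height in m of the dispenser's spring platform, 0 with three lids on it. A soft spring (30 N/m) balances the stack: pressed, it sinks by up to 12 mm; for each lid taken away it rises 0.020 within about a second, so the top lid always stands at the same height.
- cup_mouth (a point): Centre of the upright espresso cup's mouth, at rim height, 53 mm above the worktop; z is up. Light blue cup, bowl 64 mm wide, mouth about 50 mm wide inside, about 0.2 kg, loose on the worktop. The handle points along this frame's -y, reaches 60 mm from the mouth's centre and is no higher than the rim.
- upturned_cup: Espresso cup like the other but standing upside down (foot ring on top), 60 x 90 x 52 mm; origin at the centre of its footprint. Bystander, not to be pushed.
- bar_jigger: Metal jigger (hourglass-shaped double bar measure), 43 mm wide, 78 mm high; origin at the centre of its underside. Bystander.
Things that resemble listed ones, but are neither listed nor needed, are in the scene too. What is shaped like the top_lid but pink is not meant.

How it is judged:
By the outcome, as a careful person would: the job done as asked, in the order asked, and still so for the second after the job is handed in, with the robot touching nothing.
It also fails if it takes over 38 s, if anything falls off the work surface, if the arm or the gripper's body presses on something with over 40 N, if the wrist force passes 120 N, or if a joint passes its speed limit or range.

ROBOT

A 6-joint arm with a two-finger parallel gripper is mounted at the origin on a cart in front of the work surface, level with it; the furniture and walls round the work are solid. World frame = base frame: x ahead of the robot, y to its left, z up, the work surface at z = 0. Lengths are in mm, angles in rad, forces in N, time in s.
With the tool pointing down it reaches from about 300 to 1000 mm from the base axis. Payload 5.1 kg.
Tool frame: the origin (TCP) lies at the very end of the fingers, on their centre line; the grasp point (between the pads) lies 19 mm behind it; z points along the fingers, y is the line along which they close (so a half turn about z gives the same grasp; the last joint's range is limited). The gripper opens to 95 mm and grips with 3 to 60 N. Pads are 20 mm wide; open, the fingers measure 119 mm over their backs; the gripper's body (75 mm by 180 mm) begins 59 mm behind the grasp point.
Start: joints at [-1.302, 0.124, 1.65, -0, 1.367, -0.083], TCP at [223.95, -610.189, 214.656] pointing down, gripper open.
Joint ranges: [-2.61, 2.61], [-1.02, 2.33], [0.03, 2.71], [-1.35, 4.49], [0.32, 2.68], [-2.91, 2.91]. Speed limits (rad/s): [2.57, 2.57, 3.14, 3.14, 3.14, 3.14].

INTERFACE

Orientations are given as a 3x3 rotation matrix whose columns are the frame's x, y, z axes.
In Python, from bench import * gives the robot as it stands.
- The arm moves only by the tool send_rows, never from a script. Its argument "moves" is a list of rows, each an object of numbers: "jaw": the gripper's target within -1 to 1 (fully open at 1, half-way at 0, shut at -1); "dx", "dy", "dz": the shift along the tool's x, y, z in mm; "twist": the turn about the tool's z in degrees. A call has 1 to 12 rows; each row is the pose to reach, as a shift and turn from the pose commanded when the call began, along the tool's axes at that moment; what a row does not reach only later rows make up. A row lasts 1/8 s, in which the tool goes at most 62.5 mm and 10.7 degrees, less where a joint would pass 70% of its speed; a pose out of reach is approached as far as the arm can. A call with a gripper value outside its range is refused whole. The fingers move at their own pace and stop on an object; "squeeze" is the grip in N (left out, the last holds). Time passes only in rows, so rows that repeat a pose let the fingers close. It gives the time, the measured TCP pose, the force, the opening and the grip force at its end, in the units of the state.
- get_state(): the state, without advancing time (a new reading comes with each control period).
- capture(name): name is "side" or "top" or "wrist"; returns a dict with "frame" (420x560x3 uint8, red, green, blue), "range_z" (420x560 float32, mm along the optical axis (not along the pixel's ray), 0 where there is no reading), "intrinsics" (3x3 intrinsics, pixels), "dist" ([k1, k2, p1, p2, k3] as OpenCV has them; the pictures are not rectified), "camera_from_world" (4x4, takes a point from world to camera coordinates). Camera axes: x right, y down, z forward; pixel columns grow to the right and rows downward; lengths in mm; the calibration is good to about 2 mm. A picture is of the moment at which its call begins.
- finish_job(): hands the job in; it is judged then, once.
Trained networks look in the newest picture that a camera, given by its name, has taken for a name from the list of things; names that differ only in an ending like _2 or _b are one class to them, and where a whole thing is asked for, a point or a joint stands for the part that bears it (a point fixed in the world has none). Each returns a list of dicts, best first, with "score" (0 to 1); they miss things now and then, are a little off and sometimes report something else, mostly with a low value. They report only what shows in the picture. A call takes as long as a camera call. They do not tell look-alikes from the thing itself.
- boxes_of(camera, query): "bbox" ([left, top, width, height] in pixels, round what is visible of it).
- silhouettes(camera, query): "pixels" (420x560 bool, what is visible of it) and "bbox" ([left, top, width, height] in pixels, round what is visible of it).
- landmark_of(camera, query): "point" ([row, column] in pixels: a listed point, or the origin of a listed thing).
The state is a dict: "time_s": time; "joint_positions": joint angles; "dq": joint speeds; "joint_torque": joint torques, N m; "tcp_pos": TCP position; "tcp_rot": TCP orientation; "wrist_force": force on the tool from outside, world axes, zero at the start; "moment": the same for the moment, N m; "finger_gap": opening from 0.0 (shut) to 1.0 (fully open); "finger_force": force on a finger pad.
Only numpy, scipy, OpenCV 4.12 (cv2) and the standard library are available. Lean on these libraries where they do the work, as an engineer would, in place of code of your own. Each camera call takes 0.05 s, during which the arm holds its last target. There are 200 camera calls.

## Working session

There is one attempt and no reset: what is moved stays moved. The work goes in short steps, Python scripts to look and compute and a tool call to move; the robot and the scene stay as the last step left them, time stands still between calls to the robot, and variables do not carry over. Pictures are saved under pics/ and viewed, at most 10 in all, crops included, and the job is handed in when it is done.

Besides the shell and the picture viewer there is one more tool, called after "Emit:" as name([rows], argument=value, ...), one row to a line, values as JSON. send_rows: Moves the arm, as the interface text tells. Its arguments: {"type":"object","properties":{"moves":{"type":"array","items":{"type":"object","properties":{"jaw":{"type":"number"},"dx":{"type":"number"},"dy":{"type":"number"},"dz":{"type":"number"},"twist":{"type":"number"}}}},"squeeze":{"type":"number"}},"required":["moves"]}

```bash
mkdir -p pics
cat > h.py <<'E'
from bench import *
import numpy as np, cv2
def ray_pt(c,r,col,z=None):
    T=np.array(c["camera_from_world"]);K=np.array(c["intrinsics"]);d=np.array(c["dist"],float)
    u=cv2.undistortPoints(np.array([[[col,r]]],float),K,d)[0,0]
    R=T[:3,:3].T;o=-R@T[:3,3];v=R@np.array([u[0],u[1],1.])
    if z is None:
        a=c["range_z"][int(r)-1:int(r)+2,int(col)-1:int(col)+2];a=a[a>0]
        s=np.median(a) if len(a) else np.nan
    else: s=(z-o[2])/v[2]
    return o+s*v
E
python3 - <<'E'
from h import *
s=get_state();print(s["time_s"],np.round(s["tcp_rot"],3).tolist(),s["tcp_pos"])
ims=[]
for n in ["top","side"]:
    c=capture(n);ims.append(c["frame"])
    for q,z in [("top_lid_knob",97),("dispenser_mouth",89),("cup_mouth",53),("upturned_cup",0),("bar_jigger",0)]:
        for d in landmark_of(n,q)[:4]:
            r,k=d["point"];print(n,q,round(d["score"],2),np.round([r,k]),np.round(ray_pt(c,r,k,z)),np.round(ray_pt(c,r,k)))
cv2.imwrite("pics/top.png",ims[0][...,::-1]);cv2.imwrite("pics/side.png",ims[1][...,::-1])
E
```

```text
0.0 [[0.939, 0.345, -0.001], [0.345, -0.939, 0.002], [0.0, -0.002, -1.0]] [ 223.76904317 -609.5840673   213.40222371]
top top_lid_knob 0.97 [235. 164.] [433. 368.  97.] [473. 385.  19.]
top top_lid_knob 0.94 [209. 209.] [493. 250.  97.] [495. 250.  95.]
top dispenser_mouth 0.91 [208. 208.] [500. 254.  89.] [496. 253.  96.]
top upturned_cup 0.21 [212. 212.] [537. 253.   0.] [487. 244.  90.]
top bar_jigger 0.72 [223. 280.] [478.  69.   0.] [464.  70.  27.]
side top_lid_knob 0.59 [339. 190.] [422. 429.  97.] [458. 397.  32.]
side top_lid_knob 0.36 [258. 214.] [500. 260.  97.] [504. 256.  91.]
side dispenser_mouth 0.87 [259. 219.] [496. 251.  89.] [495. 252.  90.]
side cup_mouth 0.65 [162. 349.] [ 443. -270.   53.] [ 453. -299.   34.]
side cup_mouth 0.52 [264. 217.] [514. 238.  53.] [491. 264.  88.]
side upturned_cup 0.56 [205. 316.] [ 460. -110.    0.] [452. -92.  16.]
```

View pics/top.png

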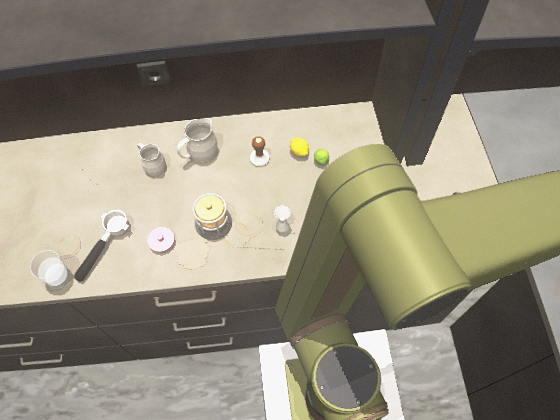

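View pics/side.png

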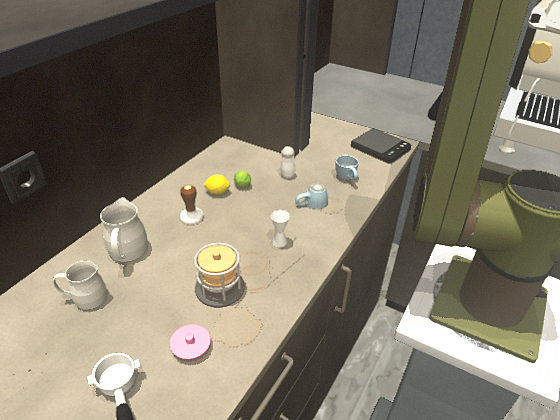

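Top: dispenser at px (209,209), pink decoy lid at (161,239), jigger at (282,220), cups hidden by the arm. Side: upright cup at (346,167), upturned cup at (316,196). I'll fly over the upright cup and look from there.

Emit:
send_rows([
  {"dx":40,"dy":-30,"dz":-40,"jaw":0.0},
  {"dx":85,"dy":-60,"dz":-80},
  {"dx":130,"dy":-95,"dz":-110},
  {"dx":175,"dy":-130,"dz":-120},
  {"dx":215,"dy":-160,"dz":-120},
  {"dx":260,"dy":-190,"dz":-120},
  {"dx":290,"dy":-215,"dz":-120},
  {"dx":315,"dy":-231,"dz":-120},
  {"dx":315,"dy":-231,"dz":-120},
  {"dx":315,"dy":-231,"dz":-120},
])

```text
invalid input
```

Run:
```python
from h import *
s=get_state();print(s["time_s"],np.round(s["tcp_rot"],3).tolist(),s["tcp_pos"],s["finger_gap"])
ims=[]
for n in ["wrist","top","side"]:
    c=capture(n);ims.append(c["frame"])
    for q,z in [("top_lid_knob",97),("dispenser_mouth",89),("cup_mouth",53),("upturned_cup",0),("bar_jigger",0)]:
        for d in landmark_of(n,q)[:4]:
            r,k=d["point"];print(n,q,round(d["score"],2),np.round([r,k]),np.round(ray_pt(c,r,k,z)),np.round(ray_pt(c,r,k)))
cv2.imwrite("pics/w1.png",ims[0][...,::-1])
```

```text
0.6 [[0.939, 0.345, -0.0], [0.345, -0.939, 0.0], [-0.0, -0.0, -1.0]] [ 223.92918328 -610.19686937  214.66163089] 1.0005272649339112
top top_lid_knob 0.59 [204. 205.] [507. 260.  97.] [506. 260. 100.]
top top_lid_knob 0.58 [233. 160.] [438. 381.  97.] [477. 397.  22.]
top dispenser_mouth 0.92 [206. 210.] [507. 248.  89.] [501. 247.  99.]
top bar_jigger 0.82 [224. 279.] [477.  70.   0.] [463.  72.  28.]
side top_lid_knob 0.74 [257. 216.] [499. 254.  97.] [498. 255.  98.]
side top_lid_knob 0.59 [340. 186.] [425. 435.  97.] [467. 399.  22.]
side top_lid_knob 0.53 [207. 311.] [415.  17.  97.] [463. -89.   6.]
side dispenser_mouth 0.83 [257. 214.] [508. 250.  89.] [501. 257.  99.]
side cup_mouth 0.85 [160. 349.] [ 447. -279.   53.] [ 454. -299.   40.]
side upturned_cup 0.63 [205. 310.] [ 472. -101.    0.] [467. -90.   9.]
side bar_jigger 0.79 [240. 278.] [473.  58.   0.] [465.  72.  15.]
```

View pics/w1.png

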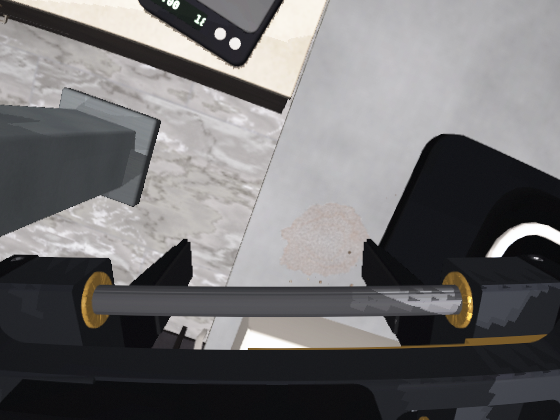

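The wrist picture still shows the start view (scale at top, floor below), because the call was refused. I'll resend it with every field filled in.

Emit:
send_rows([
  {"dx":40,"dy":-30,"dz":-40,"twist":0,"jaw":0},
  {"dx":85,"dy":-60,"dz":-80,"twist":0,"jaw":0},
  {"dx":130,"dy":-95,"dz":-110,"twist":0,"jaw":0},
  {"dx":175,"dy":-130,"dz":-120,"twist":0,"jaw":0},
  {"dx":215,"dy":-160,"dz":-120,"twist":0,"jaw":0},
  {"dx":260,"dy":-190,"dz":-120,"twist":0,"jaw":0},
  {"dx":260,"dy":-200,"dz":-120,"twist":0,"jaw":0},
  {"dx":260,"dy":-200,"dz":-120,"twist":0,"jaw":0},
], squeeze=15)

```text
time_s: 2.5
tcp_pos: [398.9, -332.6, 334.9]
tcp_rot: [[0.938, 0.345, 0.0], [0.345, -0.938, -0.001], [-0.0, 0.001, -1.0]]
wrist_force: [0.5, -0.4, -0.3]
finger_gap: 0.499
finger_force: 0.0
```

Run:
```python
from h import *
s=get_state();print(s["time_s"],np.round(s["tcp_rot"],3).tolist(),s["tcp_pos"],s["finger_gap"])
n="wrist";c=capture(n)
T=c["camera_from_world"];print(np.round(-T[:3,:3].T@T[:3,3]))
for q,z in [("cup_mouth",53),("upturned_cup",0)]:
        for d in landmark_of(n,q)[:4]:
            r,k=d["point"];print(n,q,round(d["score"],2),np.round([r,k]),np.round(ray_pt(c,r,k,z)),np.round(ray_pt(c,r,k)))
cv2.imwrite("pics/w2.png",c["frame"][...,::-1])
```

```text
2.5 [[0.938, 0.345, 0.0], [0.345, -0.938, -0.001], [-0.0, 0.001, -1.0]] [ 398.91609138 -332.64070447  334.91196458] 0.4992738547682841
[ 467. -309.  506.]
wrist cup_mouth 0.7 [128. 244.] [ 449. -268.   53.] [ 447. -264.    8.]
wrist upturned_cup 0.76 [ 74. 148.] [ 473. -106.    0.] [ 473. -126.   51.]
```

View pics/w2.png

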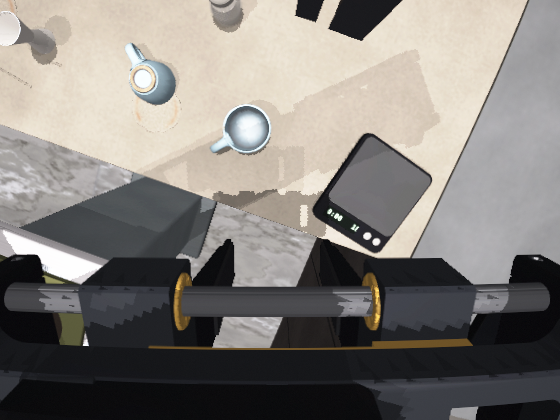

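Upright cup's mouth centre is at px (247,129) with its handle to the lower left, and the upturned cup is at (145,78). I'll refine the mouth with depth.

```bash
cat >> h.py <<'E'
def cloud(c):
    T=np.array(c["camera_from_world"]);K=np.array(c["intrinsics"]);d=np.array(c["dist"],float)
    h,w=c["range_z"].shape;g=np.stack(np.meshgrid(np.arange(w),np.arange(h)),-1).reshape(-1,1,2).astype(float)
    u=cv2.undistortPoints(g,K,d)[:,0];z=c["range_z"].reshape(-1,1)
    P=(np.c_[u,np.ones(len(u))]*z-T[:3,3])@T[:3,:3]
    P[z[:,0]<=0]=np.nan
    return P.reshape(h,w,3)
def circ(xy):
    for _ in range(5):
        A=np.c_[2*xy,np.ones(len(xy))];s=np.linalg.lstsq(A,(xy**2).sum(1),rcond=None)[0]
        r=np.sqrt(s[2]+s[0]**2+s[1]**2);e=abs(np.hypot(*(xy-s[:2]).T)-r);xy=xy[e<max(2.5*np.median(e),1)]
    return s[:2],r,len(xy)
E
python3 - <<'E'
from h import *
c=capture("wrist");P=cloud(c).reshape(-1,3)
m=(np.hypot(P[:,0]-449,P[:,1]+268)<45)
Q=P[m];print(np.histogram(Q[:,2],range(-6,66,4)))
print(np.nanpercentile(P[np.abs(P[:,2])<15][:,2],[10,50,90]))
for a,b in [(46,60),(50,58)]:
    q=Q[(Q[:,2]>a)&(Q[:,2]<b)];print(circ(q[:,:2]),q.mean(0))
E
```

```text
(array([   6, 1009,   49,  360,  247,  168,  141,  130,   86,   90,   41,
         57,   46,   73,  423,   40,    0]), array([-6, -2,  2,  6, 10, 14, 18, 22, 26, 30, 34, 38, 42, 46, 50, 54, 58,
       62]))
[-0.92537742  0.36258331  1.73387049]
(array([ 449.62008778, -272.19546587]), np.float64(29.935499893063373), 408) [ 443.2637538  -265.05687676   52.00632069]
(array([ 449.56134273, -272.00441511]), np.float64(30.291822811717946), 329) [ 442.26453521 -265.01212592   52.62707667]
```

Emit:
send_rows([
  {"dx":23,"dy":-50,"dz":0,"twist":0,"jaw":0},
  {"dx":46,"dy":-102,"dz":0,"twist":0,"jaw":0},
  {"dx":70,"dy":-155,"dz":0,"twist":0,"jaw":0},
  {"dx":93,"dy":-206,"dz":0,"twist":0,"jaw":0},
  {"dx":116,"dy":-258,"dz":10,"twist":0,"jaw":0},
  {"dx":140,"dy":-310,"dz":20,"twist":0,"jaw":0},
  {"dx":163,"dy":-361,"dz":30,"twist":0,"jaw":0},
  {"dx":186,"dy":-413,"dz":35,"twist":0,"jaw":0},
  {"dx":210,"dy":-465,"dz":35,"twist":0,"jaw":0},
  {"dx":233,"dy":-516,"dz":35,"twist":0,"jaw":0},
  {"dx":233,"dy":-516,"dz":35,"twist":0,"jaw":0},
  {"dx":233,"dy":-516,"dz":35,"twist":0,"jaw":0},
])

```text
time_s: 4.2
tcp_pos: [440.4, 231.1, 299.4]
tcp_rot: [[0.939, 0.344, -0.001], [0.344, -0.939, -0.001], [-0.001, 0.001, -1.0]]
wrist_force: [0.6, -0.2, -0.8]
finger_gap: 0.502
finger_force: 0.0
```

Run:
```python
from h import *
s=get_state();print(s["time_s"],s["tcp_pos"])
n="wrist";c=capture(n)
for q,z in [("top_lid_knob",97),("dispenser_mouth",89)]:
        for d in landmark_of(n,q)[:4]:
            r,k=d["point"];print(n,q,round(d["score"],2),np.round([r,k]),np.round(ray_pt(c,r,k,z)),np.round(ray_pt(c,r,k)))
P=cloud(c).reshape(-1,3)
P=P[np.hypot(P[:,0]-497,P[:,1]-252)<55]
print(np.histogram(P[:,2],range(82,110,2)))
q=P[(P[:,2]>100)&(P[:,2]<108)];print("knob",np.median(q,0),circ(q[:,:2]))
q=q=P[(P[:,2]>86)&(P[:,2]<93)];e,r=cv2.minEnclosingCircle(q[:,:2].astype(np.float32));print(e,r,np.median(q,0))
cv2.imwrite("pics/w3.png",c["frame"][...,::-1])
```

```text
4.2 [440.38295564 231.09208563 299.360125  ]
wrist top_lid_knob 0.74 [129. 281.] [506. 249.  97.] [506. 250. 103.]
wrist top_lid_knob 0.62 [125. 165.] [468. 371.  97.] [461. 391.  36.]
(array([   2,    1,  152, 2149, 1969,   19,    0,    0,    0,    3,   91,
         71,    1]), array([ 82,  84,  86,  88,  90,  92,  94,  96,  98, 100, 102, 104, 106,
       108]))
knob [503.59165316 249.05814842 103.81147939] (array([503.6019088 , 249.08941092]), np.float64(5.937966190603198), 141)
(502.8368225097656, 248.81158447265625) 45.00740432739258 [504.2516644  249.42580145  89.9191991 ]
```

View pics/w3.png

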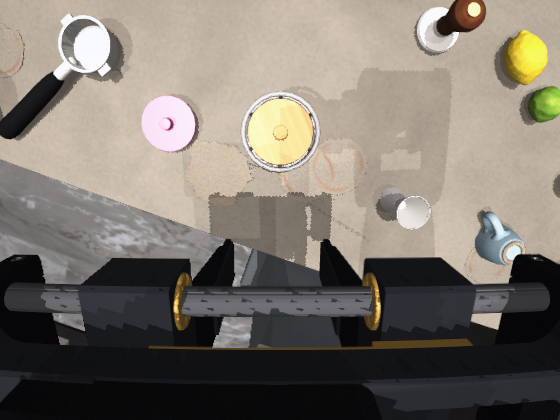

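Dispenser lid's knob is at px (280,131) and the pink decoy at (166,124). The measured knob (503.6, 249.1, top 104) matches the expected height. Approaching and gripping.

Emit:
send_rows([
  {"dx":30,"dy":2,"dz":30,"twist":0,"jaw":0},
  {"dx":55,"dy":4,"dz":70,"twist":0,"jaw":0},
  {"dx":65.5,"dy":5,"dz":115,"twist":0,"jaw":-0.3},
  {"dx":65.5,"dy":5,"dz":150,"twist":0,"jaw":-0.3},
  {"dx":65.5,"dy":5,"dz":175,"twist":0,"jaw":-0.3},
  {"dx":65.5,"dy":5,"dz":182,"twist":0,"jaw":-0.3},
  {"dx":65.5,"dy":5,"dz":182,"twist":0,"jaw":-0.3},
])

```text
time_s: 5.22
tcp_pos: [503.6, 249.0, 118.1]
tcp_rot: [[0.939, 0.343, 0.0], [0.343, -0.939, 0.0], [0.0, 0.0, -1.0]]
wrist_force: [0.7, 1.0, 0.2]
finger_gap: 0.349
finger_force: 0.0
```

Run:
```python
from h import *
s=get_state();print(s["time_s"],s["tcp_pos"],s["finger_gap"])
n="wrist";c=capture(n)
P=cloud(c).reshape(-1,3)
P=P[np.hypot(P[:,0]-503,P[:,1]-249)<48]
print(np.histogram(P[:,2],range(82,130,2)))
q=P[(P[:,2]>100)&(P[:,2]<106)&(np.hypot(P[:,0]-503,P[:,1]-249)<14)];print("knob",np.median(q,0),circ(q[:,:2]))
cv2.imwrite("pics/w4.png",c["frame"][...,::-1])
```

```text
5.225 [503.6160053  249.04044159 118.10045177] 0.34875592886165546
(array([   1,    4,  172, 4435, 4886,   29,   26,   23,   26,   30,  230,
        266,    1,    0,    0,    0,    0,    1,   33,   50,   50,   49,
         55]), array([ 82,  84,  86,  88,  90,  92,  94,  96,  98, 100, 102, 104, 106,
       108, 110, 112, 114, 116, 118, 120, 122, 124, 126, 128]))
knob [504.40214682 249.05939442 104.01492862] (array([503.99330177, 248.9675276 ]), np.float64(6.096454114825584), 421)
```

View pics/w4.png

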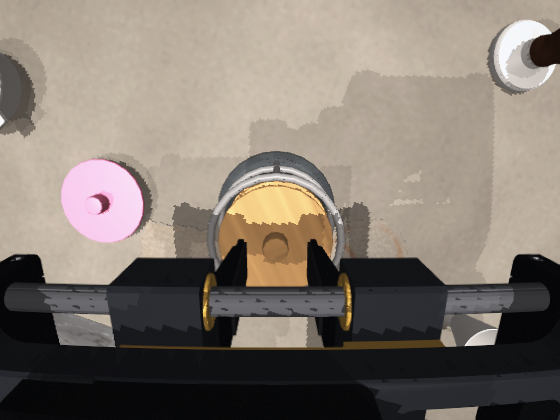

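Knob (px 275,246) sits centred between the fingertips (240 and 313). Descending to TCP z ≈ 93, then closing and lifting slightly.

Emit:
send_rows([
  {"dx":0.5,"dy":0,"dz":12,"twist":0,"jaw":-0.3},
  {"dx":0.5,"dy":0,"dz":21,"twist":0,"jaw":-0.3},
  {"dx":0.5,"dy":0,"dz":25,"twist":0,"jaw":-0.3},
  {"dx":0.5,"dy":0,"dz":25,"twist":0,"jaw":-0.3},
  {"dx":0.5,"dy":0,"dz":25,"twist":0,"jaw":-1},
  {"dx":0.5,"dy":0,"dz":25,"twist":0,"jaw":-1},
  {"dx":0.5,"dy":0,"dz":25,"twist":0,"jaw":-1},
  {"dx":0.5,"dy":0,"dz":25,"twist":0,"jaw":-1},
  {"dx":0.5,"dy":0,"dz":25,"twist":0,"jaw":-1},
], squeeze=15)

```text
time_s: 6.4
tcp_pos: [503.8, 249.9, 92.7]
tcp_rot: [[0.939, 0.345, 0.0], [0.345, -0.939, 0.0], [0.0, -0.0, -1.0]]
wrist_force: [0.4, -0.8, 0.2]
finger_gap: 0.157
finger_force: 15.0
```

Emit:
send_rows([
  {"dx":0,"dy":0,"dz":-3,"twist":0,"jaw":-1},
  {"dx":0,"dy":0,"dz":-7,"twist":0,"jaw":-1},
  {"dx":0,"dy":0,"dz":-12,"twist":0,"jaw":-1},
  {"dx":0,"dy":0,"dz":-17,"twist":0,"jaw":-1},
  {"dx":0,"dy":0,"dz":-22,"twist":0,"jaw":-1},
  {"dx":0,"dy":0,"dz":-30,"twist":0,"jaw":-1},
  {"dx":0,"dy":0,"dz":-50,"twist":0,"jaw":-1},
  {"dx":0,"dy":0,"dz":-80,"twist":0,"jaw":-1},
  {"dx":0,"dy":0,"dz":-120,"twist":0,"jaw":-1},
  {"dx":0,"dy":0,"dz":-120,"twist":0,"jaw":-1},
])

```text
time_s: 7.65
tcp_pos: [506.3, 250.9, 218.8]
tcp_rot: [[0.939, 0.345, 0.009], [0.345, -0.939, 0.004], [0.01, -0.0, -1.0]]
wrist_force: [0.4, 0.5, -0.6]
finger_gap: 0.161
finger_force: 15.0
```

```bash
cat > lid.py <<'E'
from h import *
def lid(c,s):
    t=s["tcp_pos"];R=np.array(s["tcp_rot"]);P=(cloud(c).reshape(-1,3)-t)@R
    q=P[(abs(P[:,2])<14)&(np.hypot(P[:,0],P[:,1])<45)&(P[:,2]>0)]
    print("disc pts tool z",np.percentile(q[:,2],[5,50,95]),len(q))
    A=np.c_[q[:,:2],np.ones(len(q))];print("plane",np.linalg.lstsq(A,q[:,2],rcond=None)[0])
    a=np.degrees(np.arctan2(q[:,1],q[:,0]));r=np.hypot(q[:,0],q[:,1])
    E=[]
    for b in range(-180,180,6):
        m=(a>=b)&(a<b+6)
        if m.sum()>5 and r[m].max()>30: E.append(q[m][r[m].argmax(),:2])
    print("lid centre tool",circ(np.array(E)))
E
python3 - <<'E'
from lid import *
s=get_state();c=capture("wrist");lid(c,s)
P=cloud(c).reshape(-1,3);P=P[np.hypot(P[:,0]-504,P[:,1]-249)<48];print(np.histogram(P[:,2],range(40,130,5)))
k=capture("side");cv2.imwrite("pics/s5.png",np.hstack([cv2.resize(k["frame"][150:350,120:320],(400,400)),cv2.resize(c["frame"][100:350,155:405],(400,400))])[...,::-1])
E
```

```text
disc pts tool z [1.85644451 2.90243053 3.99995   ] 6079
plane [0.00546475 0.00312436 2.81821751]
lid centre tool (array([-0.98292013,  1.19061771]), np.float64(36.810872204061525), 32)
(array([   6,  298,   31,    2,    1,   52,   66,    4,    1, 1090, 1178,
          0,    0,    0,    0,    0,    0]), array([ 40,  45,  50,  55,  60,  65,  70,  75,  80,  85,  90,  95, 100,
       105, 110, 115, 120, 125]))
```

View pics/s5.png

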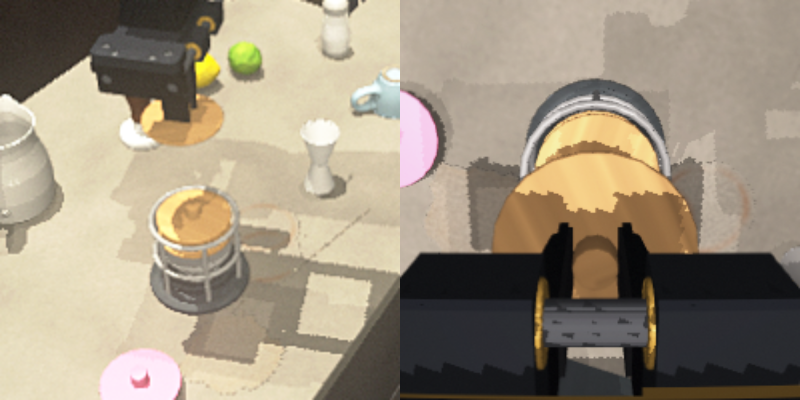

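Exactly one lid is held level (left crop: disc under the gripper at about (190,120)). The next lid has risen to the dispenser's mouth at (195,215). Carrying it to the cup and hovering behind it so the wrist camera sees the mouth.

Emit:
send_rows([
  {"dx":-13,"dy":20,"dz":0,"twist":0,"jaw":-1},
  {"dx":-39,"dy":62,"dz":0,"twist":0,"jaw":-1},
  {"dx":-68,"dy":110,"dz":0,"twist":0,"jaw":-1},
  {"dx":-99,"dy":160,"dz":0,"twist":0,"jaw":-1},
  {"dx":-130,"dy":210,"dz":0,"twist":0,"jaw":-1},
  {"dx":-161,"dy":260,"dz":0,"twist":0,"jaw":-1},
  {"dx":-192,"dy":310,"dz":0,"twist":0,"jaw":-1},
  {"dx":-224,"dy":360,"dz":0,"twist":0,"jaw":-1},
  {"dx":-253,"dy":407,"dz":0,"twist":0,"jaw":-1},
  {"dx":-279,"dy":449,"dz":0,"twist":0,"jaw":-1},
  {"dx":-293,"dy":471,"dz":0,"twist":0,"jaw":-1},
  {"dx":-293,"dy":471,"dz":0,"twist":0,"jaw":-1},
])

```text
time_s: 9.25
tcp_pos: [388.9, -294.2, 211.0]
tcp_rot: [[0.94, 0.341, -0.003], [0.341, -0.94, 0.002], [-0.002, -0.003, -1.0]]
wrist_force: [-0.0, 1.3, -0.8]
finger_gap: 0.162
finger_force: 15.0
```

Emit:
send_rows([
  {"dx":0,"dy":0,"dz":40,"twist":0,"jaw":-1},
  {"dx":0,"dy":0,"dz":60,"twist":0,"jaw":-1},
  {"dx":0,"dy":0,"dz":60,"twist":0,"jaw":-1},
  {"dx":0,"dy":0,"dz":60,"twist":0,"jaw":-1},
])

```text
time_s: 9.75
tcp_pos: [391.5, -293.2, 153.7]
tcp_rot: [[0.939, 0.345, 0.001], [0.345, -0.939, -0.001], [0.001, 0.001, -1.0]]
wrist_force: [-0.2, -0.2, -0.1]
finger_gap: 0.155
finger_force: 15.0
```

```bash
cat > cup.py <<'E'
from lid import *
s=get_state();c=capture("wrist");lid(c,s)
t=np.array(s["tcp_pos"]);R=np.array(s["tcp_rot"]);print(t,R.round(3).tolist())
for d in landmark_of("wrist","cup_mouth")[:3]:
    r,k=d["point"];p=ray_pt(c,r,k,53);print("net",d["score"],np.round([r,k]),p.round(1),((p-t)@R).round(1))
P=cloud(c).reshape(-1,3)
v=np.array([449,-271])
q=P[(P[:,2]>47)&(P[:,2]<58)&(np.hypot(*(P[:,:2]-v).T)<50)]
print("rim z",np.percentile(q[:,2],[50,90]))
# drop handle side: fit, handle lies along direction of largest residual
ce,r,n=circ(q[:,:2])
for _ in range(6):
    d=np.hypot(*(q[:,:2]-ce).T);w=q[(d<33.5)&(d>22)];
    a=np.degrees(np.arctan2(w[:,1]-ce[1],w[:,0]-ce[0]));ce,r,n=circ(w[:,:2])
print("cup",ce,r,n,"angles",np.histogram(a,range(-180,181,30))[0])
print("in tool",((np.r_[ce,53]-t)@R).round(1))
cv2.imwrite("pics/%s.png"%sys.argv[1],cv2.resize(c["frame"][40:320,100:473],(746,560))[...,::-1]) if (sys:=__import__("sys")) else 0
E
python3 cup.py w6
```

```text
disc pts tool z [1.89495012 2.88420166 4.02069808] 6073
plane [4.74879452e-03 2.67101395e-03 2.83043100e+00]
lid centre tool (array([-0.99797822,  1.19297287]), np.float64(36.80118689099404), 32)
[ 391.50490114 -293.22948435  153.66930946] [[0.939, 0.345, 0.001], [0.345, -0.939, -0.001], [0.001, 0.001, -1.0]]
net 0.66 [137. 275.] [ 450.6 -271.2   53. ] [ 63.   -0.4 100.7]
rim z [52.49432367 53.70494561]
cup [ 449.87115994 -271.99540757] 30.263659322852803 1169 angles [ 90  88  92  99  95 102  99 101 100  99 171 114]
in tool [6.200e+01 1.000e-01 1.007e+02]
```

View pics/w6.png

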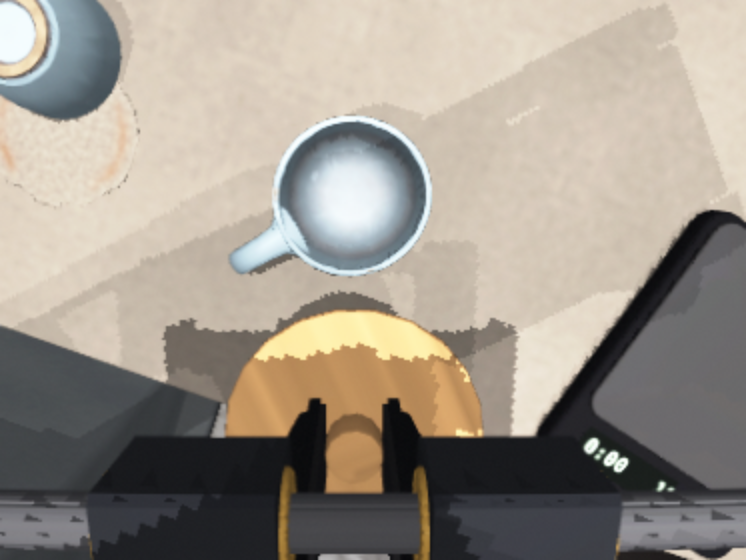

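Cup mouth at crop px (352,195), handle lower left, lid below it at about (355,440). The lid has to shift (63, -1) in tool x, y. Moving over the mouth and lowering to just short of contact.

Emit:
send_rows([
  {"dx":25,"dy":0,"dz":0,"twist":0,"jaw":-1},
  {"dx":50,"dy":-1,"dz":10,"twist":0,"jaw":-1},
  {"dx":63,"dy":-1,"dz":30,"twist":0,"jaw":-1},
  {"dx":63,"dy":-1,"dz":50,"twist":0,"jaw":-1},
  {"dx":63,"dy":-1,"dz":60,"twist":0,"jaw":-1},
  {"dx":63,"dy":-1,"dz":70,"twist":0,"jaw":-1},
  {"dx":63,"dy":-1,"dz":78,"twist":0,"jaw":-1},
  {"dx":63,"dy":-1,"dz":85,"twist":0,"jaw":-1},
  {"dx":63,"dy":-1,"dz":89,"twist":0,"jaw":-1},
  {"dx":63,"dy":-1,"dz":90,"twist":0,"jaw":-1},
  {"dx":63,"dy":-1,"dz":90,"twist":0,"jaw":-1},
])

```text
time_s: 11.22
tcp_pos: [449.9, -270.7, 62.8]
tcp_rot: [[0.939, 0.345, 0.0], [0.345, -0.939, -0.0], [0.0, 0.0, -1.0]]
wrist_force: [-0.2, 0.6, -0.4]
finger_gap: 0.158
finger_force: 15.0
```

Emit:
send_rows([
  {"dx":0,"dy":0,"dz":1,"twist":0,"jaw":-1},
  {"dx":0,"dy":0,"dz":2,"twist":0,"jaw":-1},
  {"dx":0,"dy":0,"dz":2,"twist":0,"jaw":-1},
])

```text
time_s: 11.6
tcp_pos: [449.7, -270.5, 60.6]
tcp_rot: [[0.939, 0.345, -0.0], [0.345, -0.939, 0.0], [-0.0, -0.0, -1.0]]
wrist_force: [-0.6, -0.5, -0.0]
finger_gap: 0.16
finger_force: 15.0
```

Run:
```python
from lid import *
s=get_state();c=capture("wrist");lid(c,s);print(s["tcp_pos"],s["wrist_force"],s["moment"])
k=capture("side");cv2.imwrite("pics/s7.png",np.hstack([cv2.resize(k["frame"][110:230,280:400],(400,400),interpolation=2),cv2.resize(c["frame"][100:350,155:405],(400,400))])[...,::-1])
```

```text
disc pts tool z [1.86692985 2.89559173 3.98104556] 6075
plane [0.00658998 0.00355896 2.79133903]
lid centre tool (array([-0.90294523,  1.1624181 ]), np.float64(36.72476547027514), 32)
[ 449.70594782 -270.54332584   60.59741081] [-0.58785323 -0.46676782 -0.03504315] [ 0.03309214 -0.00643857 -0.00636085]
```

View pics/s7.png

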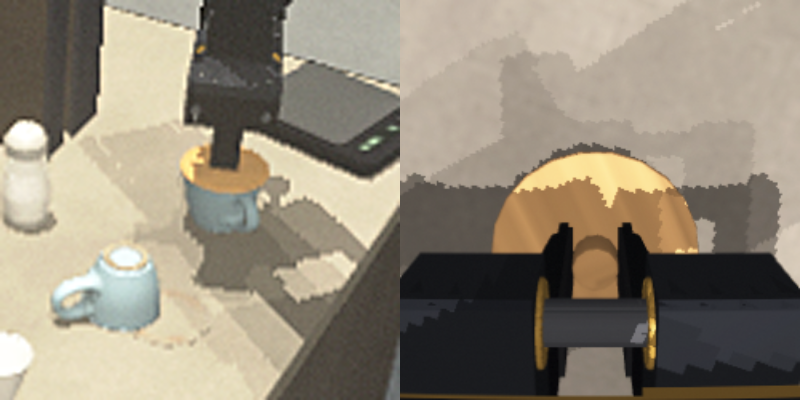

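Lid is over the cup at left crop px (225,170), level and nearly seated. Feeling down in half-millimetre steps.

Emit:
send_rows([
  {"dx":0,"dy":0,"dz":0.5,"twist":0,"jaw":-1},
  {"dx":0,"dy":0,"dz":0.5,"twist":0,"jaw":-1},
  {"dx":0,"dy":0,"dz":0.5,"twist":0,"jaw":-1},
])

```text
time_s: 12.08
tcp_pos: [449.8, -270.6, 60.3]
tcp_rot: [[0.939, 0.345, 0.0], [0.345, -0.939, -0.0], [0.0, 0.0, -1.0]]
wrist_force: [0.2, 0.7, 0.7]
finger_gap: 0.161
finger_force: 15.0
```

Emit:
send_rows([
  {"dx":0,"dy":0,"dz":0.5,"twist":0,"jaw":-1},
  {"dx":0,"dy":0,"dz":0.5,"twist":0,"jaw":-1},
  {"dx":0,"dy":0,"dz":0.5,"twist":0,"jaw":-1},
])

```text
time_s: 12.45
tcp_pos: [449.9, -270.7, 60.1]
tcp_rot: [[0.939, 0.345, 0.0], [0.345, -0.939, -0.0], [0.0, 0.0, -1.0]]
wrist_force: [-0.6, 1.3, 4.4]
finger_gap: 0.157
finger_force: 15.0
```

Contact at 4.4 N, with the height as expected. Releasing gradually and withdrawing straight up.

Emit:
send_rows([
  {"dx":0,"dy":0,"dz":-0.3,"twist":0,"jaw":-1},
  {"dx":0,"dy":0,"dz":-0.3,"twist":0,"jaw":-0.64},
  {"dx":0,"dy":0,"dz":-0.3,"twist":0,"jaw":-0.58},
  {"dx":0,"dy":0,"dz":-0.3,"twist":0,"jaw":-0.45},
  {"dx":0,"dy":0,"dz":-0.3,"twist":0,"jaw":-0.4},
  {"dx":0,"dy":0,"dz":-2,"twist":0,"jaw":-0.4},
  {"dx":0,"dy":0,"dz":-8,"twist":0,"jaw":-0.4},
  {"dx":0,"dy":0,"dz":-20,"twist":0,"jaw":-0.4},
  {"dx":0,"dy":0,"dz":-50,"twist":0,"jaw":-0.4},
  {"dx":-20,"dy":0,"dz":-90,"twist":0,"jaw":-0.4},
  {"dx":-60,"dy":0,"dz":-120,"twist":0,"jaw":-0.4},
  {"dx":-60,"dy":0,"dz":-120,"twist":0,"jaw":-0.4},
], squeeze=4)

```text
time_s: 13.95
tcp_pos: [393.8, -293.2, 184.0]
tcp_rot: [[0.94, 0.342, 0.006], [0.342, -0.94, -0.005], [0.003, 0.007, -1.0]]
wrist_force: [0.6, -0.5, -0.3]
finger_gap: 0.297
finger_force: 0.0
```

Run:
```python
from h import *
s=get_state();print(s["time_s"],s["tcp_pos"],s["wrist_force"])
c=capture("wrist");P=cloud(c).reshape(-1,3);v=[450,-271]
P=P[np.hypot(P[:,0]-450,P[:,1]+271)<48]
q=P[(P[:,2]>50)&(P[:,2]<62)];print(cv2.minEnclosingCircle(q[:,:2].astype(np.float32)))
A=np.c_[q[:,:2]-v,np.ones(len(q))];print(np.linalg.lstsq(A,q[:,2],rcond=None)[0])
k=P[(P[:,2]>67)&(P[:,2]<76)];print("knob",np.median(k,0),circ(k[:,:2]))
k=capture("side");cv2.imwrite("pics/s8.png",np.hstack([cv2.resize(k["frame"][110:320,180:390],(400,400),interpolation=2),cv2.resize(c["frame"][40:290,155:405],(400,400))])[...,::-1])
```

```text
13.95 [ 393.77629717 -293.21865234  184.03152777] [ 0.60649224 -0.51184573 -0.27834339]
((445.07861328125, -268.0379943847656), 42.30990219116211)
[-2.17523812e-03 -5.14268298e-03  5.71726276e+01]
knob [ 449.70333569 -271.79738683   70.98707225] (array([ 449.6372692 , -271.81810069]), np.float64(5.952225542331852), 224)
```

View pics/s8.png

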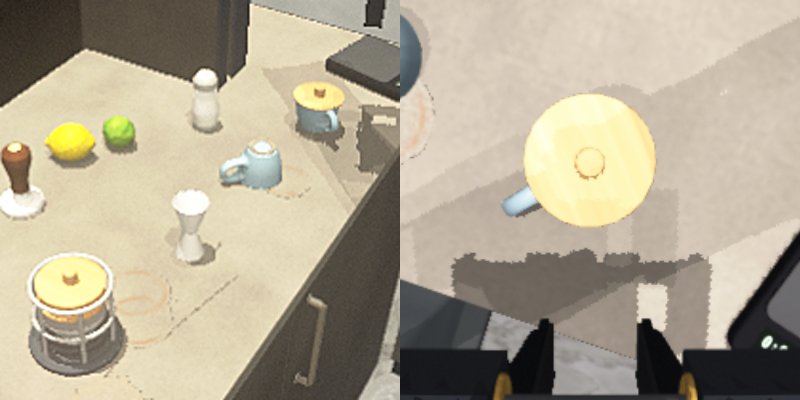

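The lid sits level on the cup: knob at (449.6, -271.8) against the cup's (449.9, -272.0), disc top at 57 mm. The next lid is up in the dispenser (px (70,280)), and the upturned cup and jigger stand as before. Handing in.

```bash
python3 -c "
from bench import *
print(finish_job())"
```

```text
the job is handed in; nothing more can be done
None
```

The top lid is released on the upright cup, level and within about 1 mm of centre; the next lid has risen in the dispenser, nothing else looked moved, and the job was handed in at about 14 s.

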